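# Pears into the lidded crock

## Robot

A 6-joint arm with a two-finger parallel gripper is mounted at the origin on a cart in front of the work surface, level with it; the furniture and walls round the work are solid. World frame = base frame: x ahead of the robot, y to its left, z up, the work surface at z = 0. Lengths are in mm, angles in rad, forces in N, time in s.
With the tool pointing down it reaches from about 275 to 875 mm from the base axis. Payload 12.5 kg.
Tool frame: the origin (TCP) lies between the finger pads; the fingertips stand r.tips_ahead ahead of it and the grasp point (between the pads) lies 6 mm ahead of it (r.tips_ahead is the distance from the TCP to the fingertips, in mm); z points along the fingers, y is the direction in which the jaws open and shut (so a half turn about z gives the same grasp; the last joint's range is limited). The gripper opens to 85 mm and grips with 20 to 120 N. Pads are 22 mm wide; open, the fingers measure 114 mm over their backs; the gripper's body (76 mm by 85 mm) begins 54 mm behind the grasp point. The pads swing forward as they close: fully open they stand 13 mm farther back than shut.
Start: joints at [-1.208, 0.351, 1.652, -0, 1.139, -0.085], TCP at [238.157, -495.747, 220.89] pointing down, gripper open.
Joint ranges: [-2.75, 2.75], [-0.79, 2.1], [0.01, 2.65], [-1.57, 4.71], [0.07, 3.14], [-2.87, 2.87]. Speed limits (rad/s): [2.22, 2.22, 2.79, 3.14, 3.14, 3.14].

## Interface

Orientations are given as a rotation vector (axis times angle).
In Python, from cell import sense, vision, job, r gives the robot as it stands.
- The arm moves only by the tool play_rows, never from a script. Its arguments are lists of equal length, an entry for each row: "dr": the turn, a rotation vector about the tool's x, y, z scaled (see below), a list of three; "dp": the shift along the tool's x, y, z scaled (see below), a list of three; "grip": the opening, from 0 (shut) to 1 (fully open). A call has 1 to 12 rows; each row is the pose to reach, as a shift and turn from the pose commanded when the call began, along the tool's axes at that moment; what a row does not reach only later rows make up. The controller multiplies each number of a shift by 80 mm and each number of a turn by 45 degrees. A row lasts 1/10 s, in which the tool goes at most 50 mm and 8.59 degrees, less where a joint would pass 70% of its speed; a pose out of reach is approached as far as the arm can. A call with a number of a shift or a turn outside -1 to 1 is refused whole. A call with a gripper value outside its range is refused whole. The fingers move at their own pace and stop on an object; "grip_force" is the grip in N (left out, the last holds). Time passes only in rows, so rows that repeat a pose let the fingers close. It gives the time, the measured TCP pose, the force and the opening at its end, in the units of the state.
- sense(): the state, without advancing time (a new reading comes with each control period).
- vision.grab_frame(name): name is "scene" or "top" or "wrist"; returns the picture (400x640x3 uint8, red, green, blue); there is no depth.
- vision.camera_info(name): a dict with "fx", "fy", "cx", "cy" (pixels), "k1" (the pictures are not rectified: a ray, as slopes to the right and down, at radius r is drawn at 1 + k1 r^2 times it, then the intrinsics apply), "R" (3x3) and "t" (3): a world point X has camera coordinates R X + t. Camera axes: x right, y down, z forward; pixel columns grow to the right and rows downward; lengths in mm; the calibration is good to about 2 mm. A picture is of the moment at which its call begins: read the wrist's pose just before it. camera_info takes no time and is no camera call; for the wrist camera it gives the pose at the moment of the call.
- job.hand_in(): hands the job in, once; it reports no verdict.
Trained networks look in the newest picture that a camera, given by its name, has taken for a name from the list of things; names that differ only in an ending like _2 or _b are one class to them, and where a whole thing is asked for, a point or a joint stands for the part that bears it (a point fixed in the world has none). Each returns a list of dicts, best first, with "p" (0 to 1); they miss things now and then, are a little off and sometimes report something else, mostly with a low value. They report only what shows in the picture. A call takes as long as a camera call. They do not tell look-alikes from the thing itself.
- vision.find_in(name, camera): "at" ([column, row] in pixels, amid what is visible of it).
- vision.pinpoint(name, camera): "at" ([column, row] in pixels: a listed point, or the origin of a listed thing).
The state is a dict: "t": time; "q": joint angles; "joint_vel": joint speeds; "joint_efforts": joint torques, N m; "position": TCP position; "orientation": TCP orientation; "force": force on the tool from outside, world axes, zero at the start; "torque": the same for the moment, N m; "gripper_width": opening from 0.0 (shut) to 1.0 (fully open).
Only numpy, scipy, OpenCV 4.12 (cv2) and the standard library are available. Lean on these libraries where they do the work, as an engineer would, in place of code of your own. Each camera call takes 0.05 s, during which the arm holds its last target.

## Task

Put the two pears away in the white stoneware crock, one at a time, through the round opening in its wooden lid. The lid cannot be taken off and its opening may have ended up anywhere towards the side away from the crock's ear, so look or feel for it and do not press hard on the lid. Leave the garlic, the lemon, the onion, the roll of tape, the teaspoon and the glass where they are.

Things in the scene. Friction and masses are not known exactly. Their poses are not given: they have to be found in the camera images.
- crock: white stoneware crock, fixed and upright on the worktop: 166 mm in diameter, 180 mm tall without the lid, inside 145 mm wide, its bottom a bowl 8 mm thick in the middle. Origin: centre of its underside, z up. A loop-shaped ear stands out at its +x side, to 118 mm from the axis. A wooden lid 162 mm in diameter closes it; the lid does not come off and is too stiff to turn.
- lid_middle (a point): middle of the lid's flat top, 192 mm above the crock's origin; axes as the crock's. The lid has one round opening, 68 mm inside, its rim 4 mm wide and 4 mm high. The opening's centre is 36 mm from this point, in an untracked direction up to 57 deg either side of the crock's -x: see or feel for it. A pear held upright stops on lid or rim unless within about 7 mm of its centre.
- pear_1: green-brown pear standing upright, loose, 0.08 to 0.17 kg. Origin: centre of its flat underside (24 mm across); z along its axis up to the stalk. Belly 54 mm in diameter 24 mm above the origin; above 60 mm it narrows to a neck 30 mm in diameter from 63 to 86 mm (the place to grip); flesh ends at 96 mm, thin stalk to 112 mm.
- pear_2: a second pear, same shape and size
- pear_1_middle (a point): point on pear_1's axis 45 mm above its origin, about its middle
- pear_2_middle (a point): the same point of pear_2
- garlic: garlic bulb, 56 mm wide, 56 mm tall, loose; origin at the centre of its underside; leave it
- lemon: lemon, 71 x 53 x 51 mm, loose; origin at the centre of its underside; leave it
- onion: red onion, 84 mm wide, 82 mm tall, loose; origin at the centre of its underside; leave it
- label_tape: roll of tape lying flat, 100 mm in diameter, 25 mm high, loose; origin at the centre of its underside; leave it
- teaspoon: steel teaspoon lying flat, 137 x 28 x 13 mm, loose; origin at the centre of its underside, x along it; leave it
- tumbler: drinking glass, 81 mm wide, 93 mm tall, loose; origin at the centre of its underside; leave it
Things that resemble listed ones, but are neither listed nor needed, are in the scene too. What is shaped like the pear_2 but orange is not meant.

How it is judged (in metres and radians):
On the way:
1. a first pear is inside the crock, the other not yet (((horizontal distance between pear_1_middle and crock below 0.07 m and z of pear_1_middle in the frame of crock between 0 and 0.135 m) or (horizontal distance between pear_2_middle and crock below 0.07 m and z of pear_2_middle in the frame of crock between 0 and 0.135 m))), for 0.2 s.
At the end, for the whole second after the job is handed in: Both pears lie at rest (below 0.05 m/s) inside the crock: the middle of each within 70 mm of the crock's axis and 0 to 135 mm above the crock's underside (horizontal distance between each of pear_1_middle, pear_2_middle and crock below 0.07 m and z of pear_1_middle in the frame of crock between 0 and 0.135 m and z of pear_2_middle in the frame of crock between 0 and 0.135 m and linear speed of each of pear_1, pear_2 below 0.05 m/s); the robot touches nothing.
It fails at once if the garlic, lemon, onion, roll of tape, teaspoon or glass is moved by more than 40 mm (distance of any of garlic, lemon, onion, label_tape, teaspoon, tumbler from where it was at the start of the episode above 0.04 m).
It fails at once if the crock or its lid is pressed or struck with more than 80 N (contact force between anything else and crock above 80 N).
It also fails if it takes over 58 s, if anything falls off the work surface, if the arm or the gripper's body presses on something with over 40 N, if the wrist force passes 120 N, or if a joint passes its speed limit or range.

## Working session

There is one attempt and no reset: what is moved stays moved. The work goes in short steps, Python scripts to look and compute and a tool call to move; the robot and the scene stay as the last step left them, time stands still between calls to the robot, and variables do not carry over. Pictures are saved under pics/ and viewed, and the job is handed in when it is done.

Besides the shell and the picture viewer there is one more tool, called after "Request:" by a JSON object that holds its "api" and its "payload", one argument or row to a line. play_rows: Moves the arm, as the interface text tells. Its arguments: {"type":"object","properties":{"dr":{"type":"array","items":{"type":"array","items":{"type":"number","minimum":-1,"maximum":1}}},"dp":{"type":"array","items":{"type":"array","items":{"type":"number","minimum":-1,"maximum":1}}},"grip":{"type":"array","items":{"type":"number"}},"grip_force":{"type":"number"}},"required":["dr","dp","grip"]}

```bash
ls; mkdir -p pics
python3 - <<'E'
from cell import sense, vision, job, r
import cv2
s=sense(); print(s, r.tips_ahead)
for n in ("scene","top","wrist"):
    im=vision.grab_frame(n); cv2.imwrite(f"pics/{n}0.png",im[:,:,::-1])
    c=vision.camera_info(n); print(n,c)
E
```

```text
pics
{'t': 0.0, 'q': array([-1.20755835e+00,  3.51207023e-01,  1.65245258e+00,  2.99705525e-05,
        1.13906913e+00, -8.45892060e-02]), 'joint_vel': array([ 0.00085759, -0.00070568, -0.00051188, -0.00023324,  0.00271989,
        0.00054073]), 'joint_efforts': array([-1.87879334e-03, -5.06101263e+01, -2.91408670e+01, -1.87018350e-04,
        4.47455415e-03, -6.90699210e-06]), 'position': array([ 238.06597452, -495.42243182,  220.36359176]), 'orientation': array([-3.06206937e+00, -6.97311995e-01,  2.05421428e-04]), 'force': array([ 0.24178635, -0.06316842, -0.32341134]), 'torque': array([ 0.00645515, -0.02876693,  0.05894307]), 'gripper_width': 1.0056867589636036} 25.0
scene {'fx': 371.17104050286724, 'fy': 371.17104050286724, 'cx': 320.9405471593523, 'cy': 204.05037288121437, 'k1': 0.01667811732949725, 'R': array([[-0.69912949, -0.7148552 , -0.01414221],
       [-0.40595597,  0.41315238, -0.81517167],
       [ 0.5885726 , -0.56416944, -0.57904675]]), 't': array([381.5948906 , 335.95076391, 615.2045304 ])}
top {'fx': 431.79500569980945, 'fy': 431.79500569980945, 'cx': 316.45873410170026, 'cy': 206.5990306527292, 'k1': -0.11800286689932428, 'R': array([[ 0.01182642, -0.99952963,  0.02829568],
       [-0.99454904, -0.01468983, -0.10322996],
       [ 0.10359706, -0.0269206 , -0.99425496]]), 't': array([ -24.05935354,  569.55740127, 1204.3584672 ])}
wrist {'fx': 284.15327165649387, 'fy': 284.15327165649387, 'cx': 319.05394922727464, 'cy': 200.29206441628313, 'k1': -0.007856536197049284, 'R': array([[ 0.43342584, -0.90118843, -0.00120428],
       [-0.85221399, -0.41030542,  0.32462406],
       [-0.29304157, -0.13967415, -0.94584236]]), 't': array([-548.92426292,  -42.48091161,  380.13094628])}
```

View pics/top0.png

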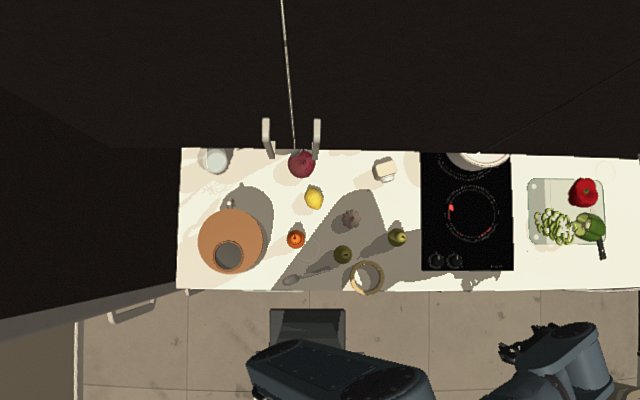

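View pics/scene0.png

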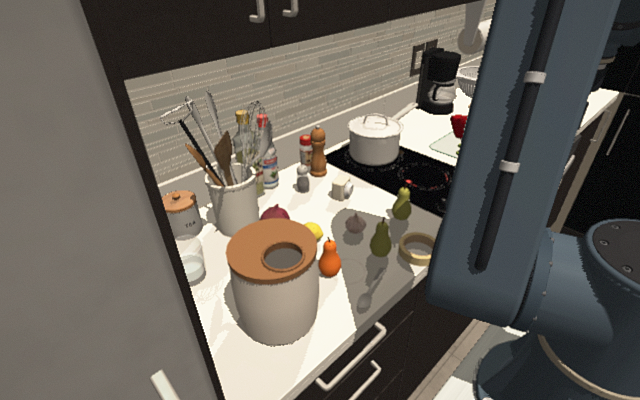

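View pics/wrist0.png

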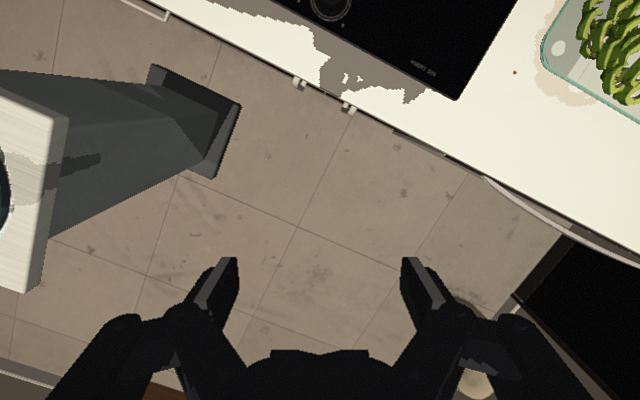

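Run:
```python
from cell import sense, vision, job, r
for n,c in (("pear_1_middle","top"),("pear_1","top"),("lid_middle","top"),("crock","top"),("pear_1_middle","scene"),("pear_1","scene"),("lid_middle","scene")):
    print(n,c,[( [round(float(v),1) for v in d["at"]],round(float(d["p"]),2)) for d in vision.pinpoint(n,c)])
```

```text
pear_1_middle top [([398.3, 238.0], 0.64), ([242.6, 239.9], 0.25)]
pear_1 top [([294.8, 242.8], 0.69), ([393.7, 234.6], 0.64), ([337.0, 253.9], 0.58), ([242.5, 241.1], 0.3)]
lid_middle top [([231.7, 242.6], 0.64), ([305.4, 273.6], 0.49)]
crock top [([240.8, 245.7], 0.95)]
pear_1_middle scene [([402.5, 203.8], 0.77), ([310.1, 239.4], 0.64)]
pear_1 scene [([401.3, 215.8], 0.76), ([376.3, 254.7], 0.74), ([329.9, 272.9], 0.65), ([375.2, 288.8], 0.55), ([418.0, 252.3], 0.46)]
lid_middle scene [([272.3, 248.0], 0.85)]
```

Candidates (top): green-brown pears at (343,254) and (397,237), orange look-alike at (296,239). The two green ones fit; I'll confirm in a crop, and measure the lid and opening too.

```bash
cat > h.py <<'E'
import numpy as np, cv2
from cell import sense, vision, job, r
def ray(n,uv,c=None):
    c=c or vision.camera_info(n)
    K=np.array([[c["fx"],0,c["cx"]],[0,c["fy"],c["cy"]],[0,0,1]])
    p=cv2.undistortPoints(np.array([[uv]],float),K,np.array([c["k1"],0,0,0,0.]))[0,0]
    R=np.array(c["R"]);t=np.array(c["t"])
    d=R.T@np.array([p[0],p[1],1.]); return -R.T@t, d/np.linalg.norm(d)
def atz(n,uv,z,c=None):
    o,d=ray(n,uv,c); return o+d*(z-o[2])/d[2]
def tri(u1,n1,u2,n2):
    o1,d1=ray(n1,u1);o2,d2=ray(n2,u2)
    A=np.stack([d1,-d2],1); s=np.linalg.lstsq(A,o2-o1,rcond=None)[0]
    a=o1+d1*s[0];b=o2+d2*s[1]; return (a+b)/2,np.linalg.norm(a-b)
def proj(n,X,c=None):
    c=c or vision.camera_info(n)
    p=np.array(c["R"])@np.array(X,float)+np.array(c["t"]); a=p[:2]/p[2]; a=a*(1+c["k1"]*(a@a))
    return np.array([c["fx"]*a[0]+c["cx"],c["fy"]*a[1]+c["cy"]])
E
python3 - <<'E'
from h import *
t=cv2.imread("pics/top0.png"); s=cv2.imread("pics/scene0.png")
a=cv2.resize(t[190:300,180:420],None,fx=3.2,fy=3.2,interpolation=2)
b=cv2.resize(s[170:300,220:460],None,fx=3.2,fy=3.2,interpolation=2)
cv2.imwrite("pics/cropT.png",a);cv2.imwrite("pics/cropS.png",b)
hsv=cv2.cvtColor(t,cv2.COLOR_BGR2HSV)
m=cv2.inRange(hsv,(5,90,60),(16,200,255)); m[:, :190]=0; m[:,268:]=0;m[:200]=0;m[280:]=0
ct=max(cv2.findContours(m,cv2.RETR_EXTERNAL,cv2.CHAIN_APPROX_NONE)[0],key=cv2.contourArea)
e=cv2.fitEllipse(ct);print("lid",e,atz("top",e[0],192))
for z in (192,):
  P=np.array([atz("top",p[0].astype(float),z)[:2] for p in ct]);print(cv2.minEnclosingCircle(P.astype(np.float32)))
inv=cv2.bitwise_not(m); mm=np.zeros_like(m); cv2.drawContours(mm,[ct],-1,255,-1); mm&=inv
c2=max(cv2.findContours(mm,cv2.RETR_EXTERNAL,cv2.CHAIN_APPROX_NONE)[0],key=cv2.contourArea)
e2=cv2.fitEllipse(c2);print("hole",e2,atz("top",e2[0],194))
P=np.array([atz("top",p[0].astype(float),194)[:2] for p in c2]);print(cv2.minEnclosingCircle(P.astype(np.float32)))
E
```

```text
lid ((230.0601806640625, 241.00914001464844), (64.18881225585938, 64.86164855957031), 52.2373161315918) [464.69937766 199.48257305 192.        ]
((464.9576416015625, 199.7299041748047), 81.01022338867188)
hole ((228.0019073486328, 255.46246337890625), (24.617481231689453, 25.65367317199707), 173.4948272705078) [429.22689566 203.21776215 194.        ]
((429.0793762207031, 203.80589294433594), 32.23581314086914)
```

View pics/cropT.png

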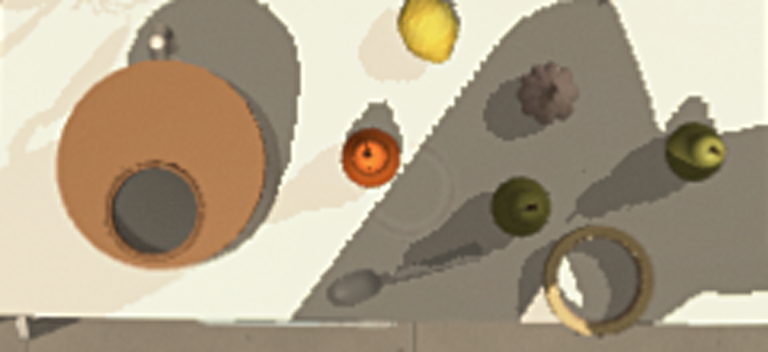

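View pics/cropS.png

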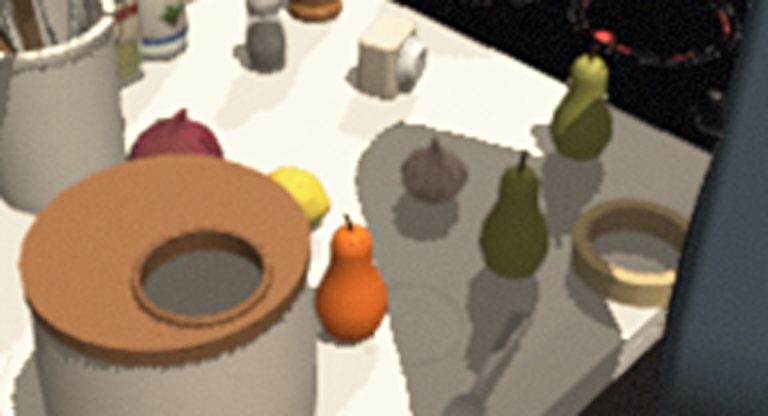

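Confirmed: pears at top px (343,254) and (397,237) are green-brown; (296,239) is orange. The opening's at (228,255.5), about (429,203) in world, 36 mm from the lid middle. Next, the pear positions.

Run:
```python
from h import *
from scipy.optimize import least_squares
t=cv2.imread("pics/top0.png"); s=cv2.imread("pics/scene0.png")
z=np.r_[0:97:4]; rad=np.interp(z,[0,6,24,40,60,63,86,96],[12,22,27,25,17,15,15,4])
def masks(im,box):
    x0,y0,x1,y1=box; m=np.zeros(im.shape[:2],np.uint8)
    h=cv2.cvtColor(im,cv2.COLOR_BGR2HSV)
    q=cv2.inRange(h,(22,90,20),(45,255,255)); m[y0:y1,x0:x1]=q[y0:y1,x0:x1]
    k=cv2.connectedComponentsWithStats(m)
    i=1+np.argmax(k[2][1:,4]); return (k[1]==i),k[2][i]
info={n:vision.camera_info(n) for n in("top","scene")}
th=np.linspace(0,2*np.pi,25)
def sil(n,xy):
    m=np.zeros((400*4,640*4),np.uint8)
    for zz,rr in zip(z,rad):
        pts=np.array([proj(n,[xy[0]+rr*np.cos(a),xy[1]+rr*np.sin(a),zz],info[n]) for a in th])
        cv2.fillPoly(m,[np.round(pts*4+1.5).astype(np.int32)],255)
    return m>0
for name,bt,bs in (("A",(325,240,360,270),(365,210,397,262)),("B",(383,222,412,252),(388,178,417,225))):
    M={};
    for n,im,b in(("top",t,bt),("scene",s,bs)):
        m,st=masks(im,b); M[n]=m; print(name,n,st)
    def cent(m,f): 
        y,x=np.nonzero(m); 
        return np.array([(x.min()+x.max())/2,(y.min()+y.max())/2])/f
    ys,xs=np.nonzero(M["top"]); xy=atz("top",[xs.mean(),ys.mean()],30)[:2]
    for n in (("top",),("scene",),("top","scene")):
        def f(p):
            o=[]
            for k in n:
                q=sil(k,p); yy,xx=np.nonzero(q); a=np.array([xx.mean(),yy.mean()])/4-.375
                y2,x2=np.nonzero(M[k]); o+=list(a-[x2.mean(),y2.mean()])
            return np.array(o)
        R=least_squares(f,xy,diff_step=.01); print(n,R.x.round(1),f(R.x).round(2))
```

```text
A top [334 246  18  18 253]
A scene [370 222  21  35 516]
('top',) [435. -92.] [ 0.01 -0.03]
('scene',) [434.  -93.9] [-0.  0.]
('top', 'scene') [434.2 -92.6] [ 0.25  0.25 -0.39  0.17]
B top [388 228  19  18 252]
B scene [392 186  19  34 457]
('top',) [ 485.9 -247.9] [-0.02 -0.  ]
('scene',) [ 486.8 -255.5] [ 0. -0.]
('top', 'scene') [ 485.4 -250.4] [ 0.86  0.18 -0.7   0.99]
```

Request:
{"api": "play_rows", "payload": {
  "dr": [
    [0, 0, 0],
    [0, 0, 0]
  ],
  "dp": [
    [0.5, -0.18, 0],
    [1, -0.35, 0]
  ],
  "grip": [1, 1]
}}

```text
t: 0.7
position: [298.3, -435.4, 220.8]
orientation: [-3.064, -0.694, -0.0]
force: [0.8, -0.1, 0.9]
gripper_width: 0.997
```

Request:
{"api": "play_rows", "payload": {
  "dr": [
    [0, 0, 0],
    [0, 0, 0]
  ],
  "dp": [
    [0.5, -0.18, 0],
    [1, -0.35, 0]
  ],
  "grip": [1, 1]
}}

```text
t: 0.9
position: [359.0, -374.7, 221.0]
orientation: [3.063, 0.697, 0.0]
force: [0.4, 0.0, 0.2]
gripper_width: 1.0
```

Request:
{"api": "play_rows", "payload": {
  "dr": [
    [0, 0, 0],
    [0, 0, 0],
    [0, 0, 0],
    [0, 0, 0]
  ],
  "dp": [
    [0.5, -0.18, 0],
    [0.9, -0.35, 0],
    [0.9, -0.35, 0],
    [0.9, -0.35, 0]
  ],
  "grip": [1, 1, 1, 1]
}}

```text
t: 1.3
position: [411.1, -319.3, 220.9]
orientation: [3.062, 0.7, -0.0]
force: [-0.8, 0.1, -0.4]
gripper_width: 1.001
```

```bash
cat > wl.py <<'E'
import sys
from h import *
n=sys.argv[1]; c=vision.camera_info("wrist"); print(sense()["position"].round(1))
im=vision.grab_frame("wrist"); cv2.imwrite(f"pics/{n}.png",im[:,:,::-1]); np.savez(f"pics/{n}.npz",**{k:np.array(v) for k,v in c.items()})
print("cam",(-np.array(c["R"]).T@np.array(c["t"])).round(1))
E
python3 wl.py w1; python3 -c "
from h import *
for p in ([434.5,-92.5,90],[485.5,-250,90],[485.5,-250,0]): print(proj('wrist',p).round(1))"
```

```text
[ 411.1 -319.3  220.9]
cam [ 486.1 -282.5  373.1]
[105.1  60.7]
[286.8  86.6]
[294.7  90.6]
```

View pics/w1.png

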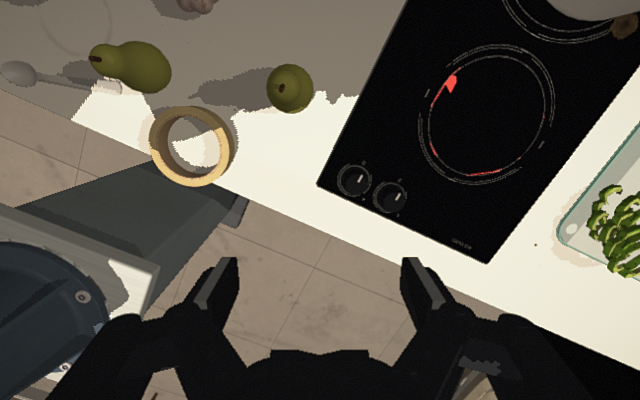

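The picture shows pear B's belly centred about (290,88) with its stalk tip at (281,88). Pear A is at (130,65) and the tape at (193,145).

Run:
```python
from h import *
im=cv2.imread("pics/w1.png"); c=dict(np.load("pics/w1.npz"))
h=cv2.cvtColor(im,cv2.COLOR_BGR2HSV); m=cv2.inRange(h,(22,90,20),(45,255,255))
for x0,y0,x1,y1 in ((255,55,325,120),(80,30,180,100)):
    q=np.zeros_like(m); q[y0:y1,x0:x1]=m[y0:y1,x0:x1]
    ct=max(cv2.findContours(q,0,cv2.CHAIN_APPROX_NONE)[0],key=cv2.contourArea); ce,ra=cv2.minEnclosingCircle(ct)
    print(ce,ra,atz("wrist",ce,30,c).round(1), cv2.boundingRect(ct))
print(atz("wrist",[281,88],110,c).round(1),atz("wrist",[95,54],110,c).round(1))
```

```text
(289.1339416503906, 88.1622314453125) 24.549028396606445 [ 485.5 -245.3   30. ] (266, 64, 47, 49)
(130.1541290283203, 64.71804809570312) 42.120208740234375 [431.7 -77.5  30. ] (90, 41, 82, 53)
[ 482.7 -247.6  110. ] [439.7 -96.6 110. ]
```

Request:
{"api": "play_rows", "payload": {
  "dr": [
    [0, 0, 0],
    [0, 0, 0]
  ],
  "dp": [
    [0.5, -0.2, 0],
    [0.95, -0.3, 0]
  ],
  "grip": [1, 1]
}}

```text
t: 1.55
position: [468.8, -265.4, 221.0]
orientation: [3.064, 0.692, -0.0]
force: [0.8, -0.3, 0.5]
gripper_width: 1.006
```

Request:
{"api": "play_rows", "payload": {
  "dr": [
    [0, 0, 0],
    [0, 0, 0],
    [0, 0, 0],
    [0, 0, 0]
  ],
  "dp": [
    [0.27, -0.11, 0.1],
    [0.27, -0.11, 0.5],
    [0.27, -0.11, 0.9],
    [0.27, -0.11, 0.9]
  ],
  "grip": [1, 1, 1, 1]
}}

```text
t: 1.95
position: [482.4, -247.6, 145.5]
orientation: [-3.059, -0.695, 0.008]
force: [0.2, 0.4, 0.0]
gripper_width: 0.999
```

```bash
python3 wl.py w2
```

```text
[ 482.4 -247.6  145.5]
cam [ 558.3 -211.5  297.4]
```

View pics/w2.png

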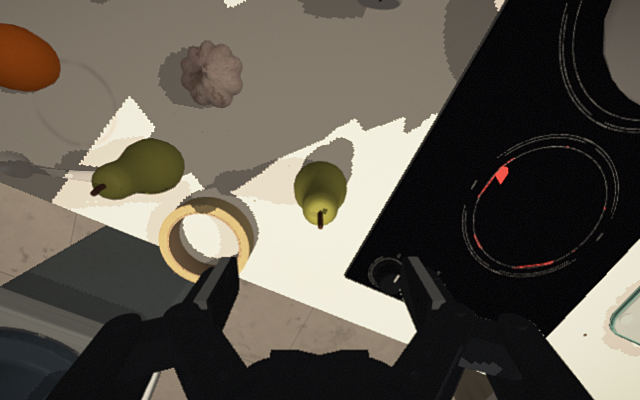

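Run:
```python
from h import *
c=dict(np.load("pics/w2.npz"))
print(atz("wrist",[320.5,226],111,c).round(1),atz("wrist",[320.5,212],96,c).round(1),atz("wrist",[320.5,187],24,c).round(1))
```

```text
[ 482.3 -247.9  111. ] [ 486.7 -245.8   96. ] [ 485.3 -246.4   24. ]
```

Request:
{"api": "play_rows", "payload": {
  "dr": [
    [0, 0, 0],
    [0, 0, 0],
    [0, 0, 0],
    [0, 0, 0],
    [0, 0, 0],
    [0, 0, 0],
    [0, 0, 0],
    [0, 0, 0]
  ],
  "dp": [
    [0, 0, 0.4],
    [0.01, 0, 0.77],
    [0.01, 0, 0.77],
    [0.01, 0, 0.77],
    [0.01, 0, 0.77],
    [0.01, 0, 0.77],
    [0.01, 0, 0.77],
    [0.01, 0, 0.77]
  ],
  "grip": [1, 1, 1, 0.6, 0.1, 0.1, 0.1, 0.1],
  "grip_force": 40
}}

```text
t: 2.8
position: [485.6, -247.5, 87.9]
orientation: [3.063, 0.697, 0.001]
force: [-0.1, -0.1, -0.5]
gripper_width: 0.145
```

```bash
python3 wl.py w3;python3 -c "
from h import *
print(sense()['gripper_width'])"
```

```text
[ 485.6 -247.5   87.9]
cam [ 560.5 -210.8  240.1]
0.09866390725021155
```

View pics/w3.png

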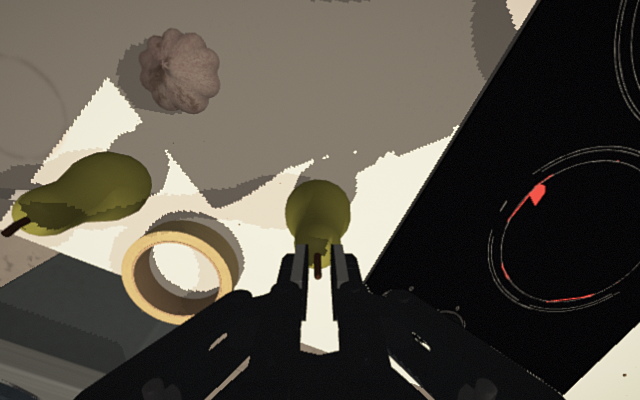

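Run:
```python
from h import *
c=dict(np.load("pics/w3.npz"))
for p in ([485.6,-247.5,82],[485.6,-247.5,63],[485,-247,96],[485,-247,112],[485,-247,24]): print(p,proj("wrist",p,c).round(1))
for px,z in (([318,210],24),([318,265],108),([318,241],80)): print(atz("wrist",px,z,c).round(1))
im=cv2.imread("pics/w3.png")[160:360,230:410]; cv2.imwrite("pics/w3c.png",cv2.resize(im,None,fx=4,fy=3,interpolation=2))
```

```text
[485.6, -247.5, 82] [319.9 244.7]
[485.6, -247.5, 63] [319.8 231.6]
[485, -247, 96] [318.7 256.7]
[485, -247, 112] [318.7 272.4]
[485, -247, 24] [318.8 211.5]
[ 485.9 -245.9   24. ]
[ 486.6 -245.8  108. ]
[ 486.5 -245.8   80. ]
```

View pics/w3c.png

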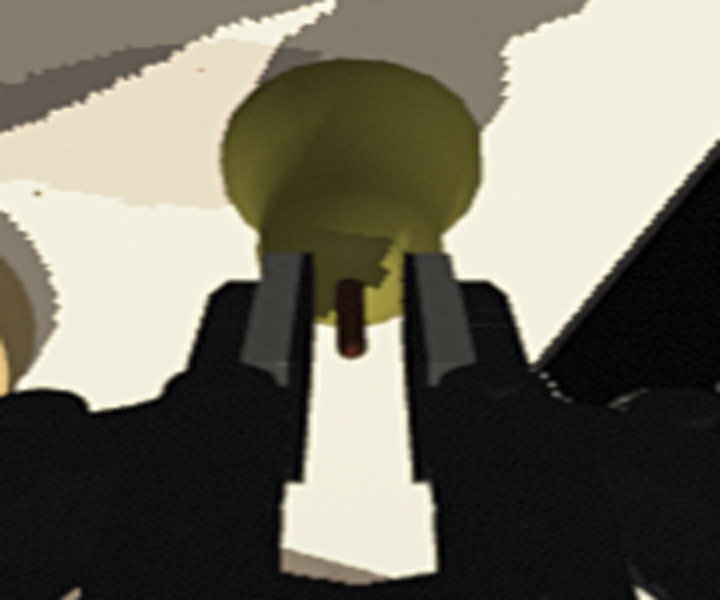

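Run:
```python
from h import *
c=dict(np.load("pics/w3.npz"))
for o in (-11,0,11):
  for z in (60,70,80,90,100,110): 
    print(o,z,[proj("wrist",[485.6+.9*o+.4346*w,-247.5+.4346*o-.9*w,z],c).round(0).tolist() for w in (-15,-4,4,15)])
print(sense()['q'],sense()['force'])
```

```text
-11 60 [[299.0, 244.0], [314.0, 244.0], [325.0, 244.0], [341.0, 244.0]]
-11 70 [[298.0, 251.0], [314.0, 251.0], [326.0, 251.0], [342.0, 251.0]]
-11 80 [[297.0, 259.0], [314.0, 259.0], [326.0, 259.0], [343.0, 259.0]]
-11 90 [[295.0, 267.0], [313.0, 267.0], [327.0, 267.0], [345.0, 267.0]]
-11 100 [[294.0, 277.0], [313.0, 277.0], [327.0, 277.0], [346.0, 277.0]]
-11 110 [[292.0, 287.0], [313.0, 287.0], [327.0, 287.0], [348.0, 287.0]]
0 60 [[298.0, 230.0], [314.0, 230.0], [326.0, 230.0], [341.0, 230.0]]
0 70 [[297.0, 236.0], [314.0, 236.0], [326.0, 236.0], [343.0, 236.0]]
0 80 [[296.0, 243.0], [314.0, 243.0], [326.0, 243.0], [344.0, 243.0]]
0 90 [[295.0, 251.0], [313.0, 251.0], [327.0, 251.0], [345.0, 251.0]]
0 100 [[293.0, 260.0], [313.0, 260.0], [327.0, 260.0], [347.0, 260.0]]
0 110 [[292.0, 270.0], [312.0, 270.0], [328.0, 270.0], [348.0, 270.0]]
11 60 [[298.0, 215.0], [314.0, 215.0], [326.0, 215.0], [342.0, 215.0]]
11 70 [[297.0, 221.0], [314.0, 221.0], [326.0, 221.0], [343.0, 221.0]]
11 80 [[296.0, 227.0], [313.0, 227.0], [326.0, 227.0], [344.0, 227.0]]
11 90 [[294.0, 234.0], [313.0, 234.0], [327.0, 234.0], [346.0, 234.0]]
11 100 [[293.0, 242.0], [313.0, 242.0], [327.0, 242.0], [347.0, 242.0]]
11 110 [[291.0, 251.0], [312.0, 251.0], [328.0, 251.0], [349.0, 251.0]]
[-5.56793300e-01  5.16600858e-01  1.77467165e+00 -5.08126303e-07
  8.49772062e-01  5.66174162e-01] [ 0.00844994  0.17097775 -0.46480754]
```

The fingers closed freely around the stalk. In the picture, the fingertips show at about z 100 with TCP z at 88. So the tips stand about 12 mm behind the TCP, not 25 mm ahead as stated. The pear hasn't moved, so I'll open, go about 36 mm lower and grip again.

Request:
{"api": "play_rows", "payload": {
  "dr": [
    [0, 0, 0],
    [0, 0, 0],
    [0, 0, 0],
    [0, 0, 0],
    [0, 0, 0]
  ],
  "dp": [
    [0, 0, 0],
    [0, 0, 0],
    [0, 0, 0],
    [0, 0, 0],
    [0, 0, 0]
  ],
  "grip": [1, 1, 1, 1, 1]
}}

```text
t: 3.35
position: [485.4, -247.4, 87.2]
orientation: [-3.063, -0.698, 0.0]
force: [-0.6, 0.1, 0.3]
gripper_width: 0.935
```

Request:
{"api": "play_rows", "payload": {
  "dr": [
    [0, 0, 0],
    [0, 0, 0],
    [0, 0, 0],
    [0, 0, 0]
  ],
  "dp": [
    [0, 0, 0.15],
    [0, 0, 0.3],
    [0, 0, 0.45],
    [0, 0, 0.45]
  ],
  "grip": [1, 1, 1, 1]
}}

```text
t: 3.75
position: [484.3, -246.7, 49.0]
orientation: [-3.061, -0.697, 0.004]
force: [0.3, 0.7, 0.9]
gripper_width: 0.996
```

```bash
python3 wl.py w4
```

```text
[ 484.3 -246.7   49. ]
cam [ 559.8 -210.4  201. ]
```

View pics/w4.png

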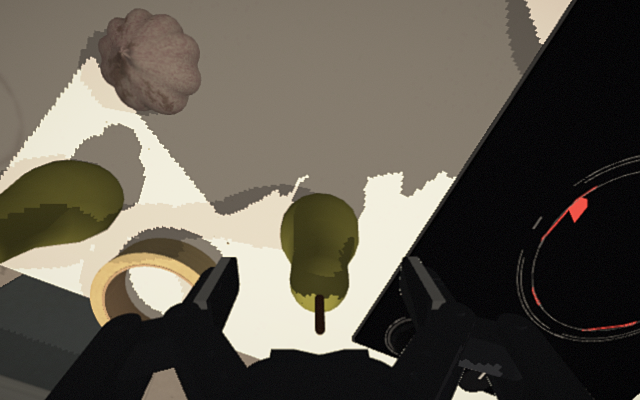

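Request:
{"api": "play_rows", "payload": {
  "dr": [
    [0, 0, 0],
    [0, 0, 0],
    [0, 0, 0],
    [0, 0, 0],
    [0, 0, 0],
    [0, 0, 0]
  ],
  "dp": [
    [0, 0, 0],
    [0, 0, 0],
    [0, 0, 0],
    [0, 0, 0],
    [0, 0, 0],
    [0, 0, 0]
  ],
  "grip": [0.5, 0.2, 0.1, 0.1, 0.1, 0.1],
  "grip_force": 40
}}

```text
t: 4.4
position: [485.7, -247.5, 51.9]
orientation: [3.063, 0.697, 0.001]
force: [-1.3, 1.8, 4.6]
gripper_width: 0.339
```

```bash
python3 wl.py w5;python3 -c "
from h import *
print(sense()['gripper_width'])"
```

```text
[ 485.7 -247.5   51.9]
cam [ 560.6 -210.8  204.1]
0.3391684250779751
```

View pics/w5.png

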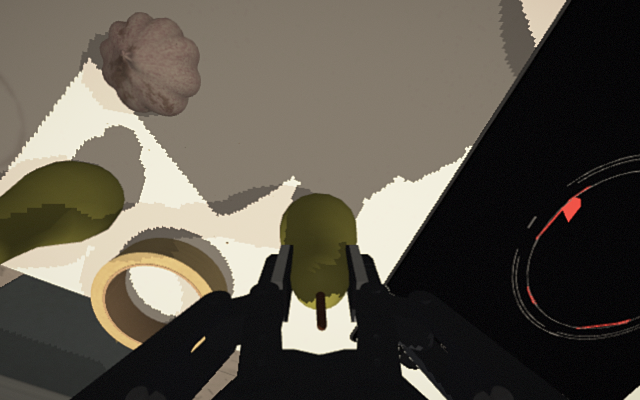

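Gripped: 0.339 matches a neck of about 29 mm. Lifting and carrying.

Request:
{"api": "play_rows", "payload": {
  "dr": [
    [0, 0, 0],
    [0, 0, 0],
    [0, 0, 0]
  ],
  "dp": [
    [0, 0, -0.2],
    [0, 0, -0.6],
    [0, 0, -1]
  ],
  "grip": [0.1, 0.1, 0.1]
}}

```text
t: 4.75
position: [485.0, -247.1, 131.9]
orientation: [-3.062, -0.697, 0.001]
force: [-0.1, -0.8, -2.1]
gripper_width: 0.336
```

Request:
{"api": "play_rows", "payload": {
  "dr": [
    [0, 0, 0],
    [0, 0, 0],
    [0, 0, 0]
  ],
  "dp": [
    [0, -0.1, -0.4],
    [0.05, -0.3, -0.8],
    [0.15, -0.6, -1]
  ],
  "grip": [0.1, 0.1, 0.1]
}}

```text
t: 5.05
position: [475.9, -199.4, 214.0]
orientation: [3.061, 0.695, 0.004]
force: [-0.2, -0.2, -0.4]
gripper_width: 0.339
```

Request:
{"api": "play_rows", "payload": {
  "dr": [
    [0, 0, 0],
    [0, 0, 0],
    [0, 0, 0]
  ],
  "dp": [
    [0.1, -0.4, -0.4],
    [0.2, -0.7, -0.8],
    [0.3, -1, -0.95]
  ],
  "grip": [0.1, 0.1, 0.1]
}}

```text
t: 5.35
position: [462.8, -115.6, 290.3]
orientation: [3.061, 0.697, 0.006]
force: [1.0, 0.4, -2.2]
gripper_width: 0.341
```

Request:
{"api": "play_rows", "payload": {
  "dr": [
    [0, 0, 0],
    [0, 0, 0]
  ],
  "dp": [
    [0.18, -0.5, 0],
    [0.35, -1, 0]
  ],
  "grip": [0.1, 0.1]
}}

```text
t: 5.55
position: [452.6, -31.0, 287.8]
orientation: [3.063, 0.696, 0.002]
force: [0.6, 0.9, -2.4]
gripper_width: 0.337
```

Request:
{"api": "play_rows", "payload": {
  "dr": [
    [0, 0, 0],
    [0, 0, 0]
  ],
  "dp": [
    [0.18, -0.5, 0],
    [0.35, -1, 0]
  ],
  "grip": [0.1, 0.1]
}}

```text
t: 5.75
position: [443.0, 53.6, 287.4]
orientation: [3.063, 0.697, 0.001]
force: [1.7, -0.2, -1.8]
gripper_width: 0.337
```

Request:
{"api": "play_rows", "payload": {
  "dr": [
    [0, 0, 0],
    [0, 0, 0],
    [0, 0, 0],
    [0, 0, 0]
  ],
  "dp": [
    [0.18, -0.5, 0],
    [0.35, -0.9, 0],
    [0.35, -0.9, 0],
    [0.35, -0.9, 0]
  ],
  "grip": [0.1, 0.1, 0.1, 0.1]
}}

```text
t: 6.15
position: [437.4, 129.4, 287.2]
orientation: [3.062, 0.7, -0.0]
force: [0.6, -0.5, -1.3]
gripper_width: 0.34
```

```bash
python3 wl.py w6;python3 -c "
from h import *
im=vision.grab_frame('top');cv2.imwrite('pics/t6.png',im[:,:,::-1])
s=sense();print(s['gripper_width'],s['force'],s['orientation'])"
```

```text
[437.4 129.4 287.2]
cam [512.4 166.2 439.4]
0.3364632241837678 [-0.0116853  -0.73461681 -0.39466856] [ 3.06314129e+00  6.96708822e-01 -3.96377090e-04]
```

View pics/w6.png

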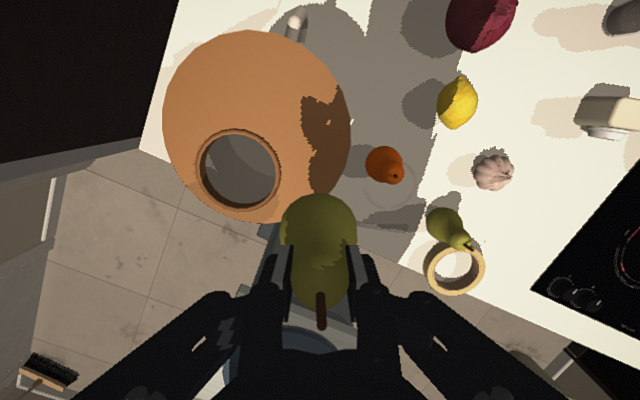

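The pear is upright in the jaws, its belly at (319,232). The hole is at about (240,168). I'll measure both.

Run:
```python
from h import *
im=cv2.imread("pics/w6.png"); c=dict(np.load("pics/w6.npz"))
h=cv2.cvtColor(im,cv2.COLOR_BGR2HSV)
m=cv2.inRange(h,(5,70,30),(20,255,255)); m[:,:155]=0;m[:,355:]=0;m[228:]=0
k=cv2.connectedComponentsWithStats(m); i=1+np.argmax(k[2][1:,4]); m=((k[1]==i)*255).astype(np.uint8)
ct,hi=cv2.findContours(m,cv2.RETR_CCOMP,cv2.CHAIN_APPROX_NONE)
ho=max([a for a,b in zip(ct,hi[0]) if b[3]>=0],key=cv2.contourArea)
e=cv2.fitEllipse(ho);print(e,atz("wrist",e[0],194,c).round(1),atz("wrist",e[0],192,c).round(1))
for z in (185,196):
  P=np.array([atz("wrist",p[0].astype(float),z,c)[:2] for p in ho],np.float32);x=cv2.minEnclosingCircle(P);print(z,x)
  P=P.astype(float);A=np.c_[2*P,np.ones(len(P))];s=np.linalg.lstsq(A,(P**2).sum(1),rcond=None)[0];print(s[:2],np.sqrt(s[2]+s[0]**2+s[1]**2))
# in-hand pear
for px,dz in (([319,228],24),([320.5,325],111)): 
    p=atz("wrist",px,287.2-52+dz,c); print(p.round(1))
v=im.copy();cv2.drawContours(v,[ho],-1,(255,0,0),1);cv2.imwrite("pics/w6c.png",cv2.resize(v[20:340,150:400],None,fx=2,fy=1.8))
```

```text
((239.76219177246094, 168.69715881347656), (64.60400390625, 75.28669738769531), 134.10052490234375) [432.6 205.2 194. ] [431.9 205.5 192. ]
185 ((428.7041015625, 205.81394958496094), 33.677555084228516)
[428.48265413 205.98984281] 32.1718275537559
196 ((432.3229064941406, 204.0998077392578), 32.22117614746094)
[432.11099073 204.26815218] 30.780537486230184
[438.3 130.5 259.2]
[435.2 128.3 346.2]
```

View pics/w6c.png

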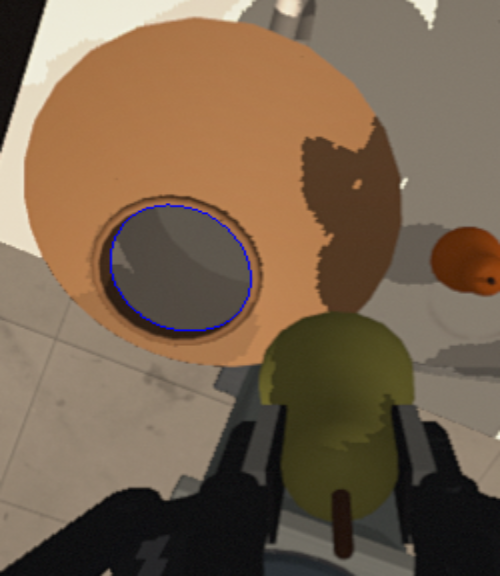

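Request:
{"api": "play_rows", "payload": {
  "dr": [
    [0, 0, 0],
    [0, 0, 0],
    [0, 0, 0],
    [0, 0, 0],
    [0, 0, 0]
  ],
  "dp": [
    [0.16, -0.44, 0],
    [0.31, -0.88, 0],
    [0.31, -0.88, 0.2],
    [0.31, -0.88, 0.3],
    [0.31, -0.88, 0.3]
  ],
  "grip": [0.1, 0.1, 0.1, 0.1, 0.1]
}}

```text
t: 6.75
position: [429.3, 202.1, 262.3]
orientation: [3.063, 0.695, -0.004]
force: [1.1, -0.6, -1.6]
gripper_width: 0.338
```

```bash
python3 wl.py w7;python3 -c "
from h import *
im=vision.grab_frame('scene');cv2.imwrite('pics/s7.png',cv2.resize(im[130:360,180:400,::-1],None,fx=2.5,fy=2.5))
s=sense();print(s['position'],s['gripper_width'],s['force'],s['orientation'])"
```

```text
[429.3 202.1 262.3]
cam [504.7 238.8 414.3]
[429.92020363 202.37427013 263.58390024] 0.33401385729319827 [ 0.36393711 -0.59107298 -1.43071451] [3.06366632e+00 6.95178542e-01 2.97808925e-06]
```

View pics/w7.png

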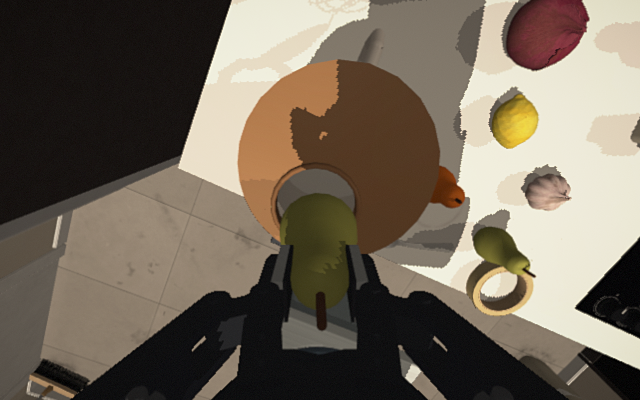

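View pics/s7.png

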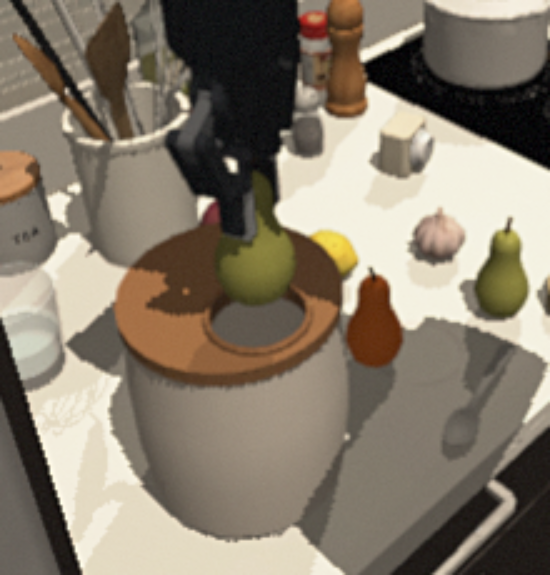

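Run:
```python
from h import *
c=dict(np.load("pics/w7.npz")); im=cv2.imread("pics/w7.png")
b=cv2.resize(im[130:290,230:410],None,fx=4,fy=4,interpolation=cv2.INTER_CUBIC)
for ctr,col in (((429.5,203.8),(255,0,0)),((429.5,206.5),(0,255,0))):
  for R in (34,38):
    P=np.array([proj("wrist",[ctr[0]+R*np.cos(a),ctr[1]+R*np.sin(a),196],c) for a in np.linspace(0,6.283,80)])
    cv2.polylines(b,[np.int32((P-[230,130]+.5)*4)],True,col,1)
cv2.imwrite("pics/w7o.png",b)
```

```text
(no output)
```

View pics/w7o.png

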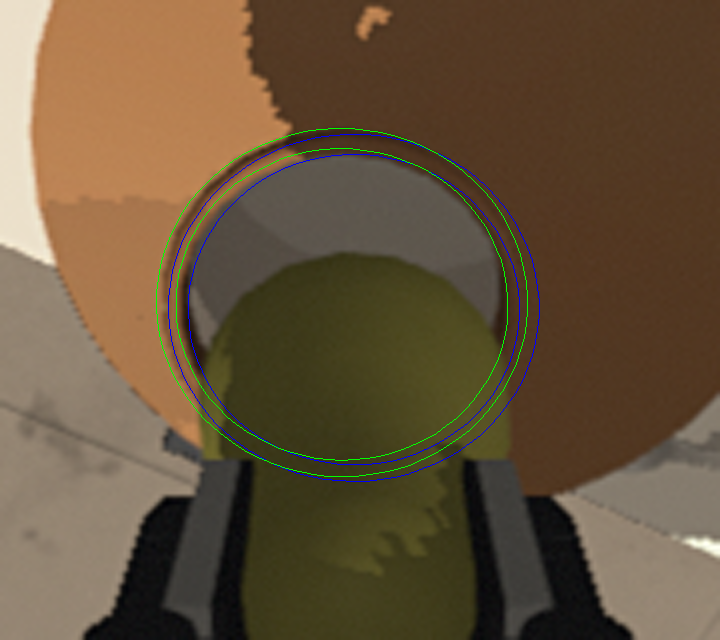

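Request:
{"api": "play_rows", "payload": {
  "dr": [
    [0, 0, 0],
    [0, 0, 0],
    [0, 0, 0],
    [0, 0, 0],
    [0, 0, 0],
    [0, 0, 0]
  ],
  "dp": [
    [0.01, -0.03, 0],
    [0.01, -0.03, 0.15],
    [0.01, -0.03, 0.3],
    [0.01, -0.03, 0.4],
    [0.01, -0.03, 0.5],
    [0.01, -0.03, 0.5]
  ],
  "grip": [0.1, 0.1, 0.1, 0.1, 0.1, 0.1]
}}

```text
t: 7.45
position: [428.8, 205.6, 222.0]
orientation: [3.063, 0.697, -0.003]
force: [0.2, -0.5, -0.9]
gripper_width: 0.338
```

```bash
python3 wl.py w8; python3 -c "
import cv2
cv2.imwrite('pics/w8c.png',cv2.resize(cv2.imread('pics/w8.png')[130:290,230:410],None,fx=4,fy=3.5))"
```

```text
[428.8 205.6 222. ]
cam [504.  242.3 374. ]
```

View pics/w8c.png

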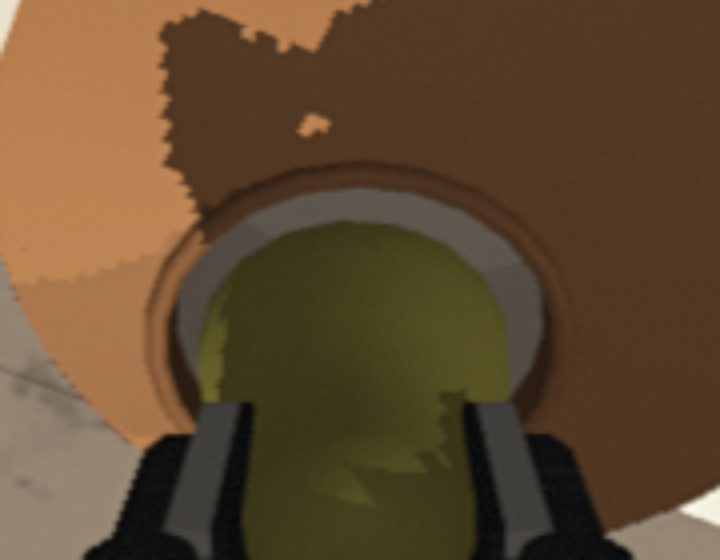

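Request:
{"api": "play_rows", "payload": {
  "dr": [
    [0, 0, 0],
    [0, 0, 0],
    [0, 0, 0],
    [0, 0, 0],
    [0, 0, 0],
    [0, 0, 0],
    [0, 0, 0]
  ],
  "dp": [
    [0, 0, 0.2],
    [0, 0, 0.4],
    [0, 0, 0.4],
    [0, 0, 0.4],
    [0, 0, 0.4],
    [0, 0, 0.4],
    [0, 0, 0.4]
  ],
  "grip": [0.1, 0.1, 0.1, 0.7, 0.9, 1, 1]
}}

```text
t: 8.2
position: [429.5, 205.9, 191.9]
orientation: [-3.063, -0.697, -0.002]
force: [-0.3, -0.4, 0.4]
gripper_width: 0.987
```

Request:
{"api": "play_rows", "payload": {
  "dr": [
    [0, 0, 0],
    [0, 0, 0],
    [0, 0, 0],
    [0, 0, 0]
  ],
  "dp": [
    [0, 0, -0.5],
    [0, 0, -1],
    [0, 0.3, -1],
    [0, 0.3, -1]
  ],
  "grip": [1, 1, 1, 1]
}}

```text
t: 8.6
position: [440.7, 183.1, 272.5]
orientation: [3.063, 0.696, 0.004]
force: [-0.7, -0.3, -0.6]
gripper_width: 1.0
```

```bash
python3 wl.py w9; python3 -c "
import cv2
cv2.imwrite('pics/w9c.png',cv2.resize(cv2.imread('pics/w9.png')[100:300,200:420],None,fx=3.5,fy=3))"
```

```text
[440.7 183.1 272.5]
cam [515.3 219.6 424.9]
```

View pics/w9c.png

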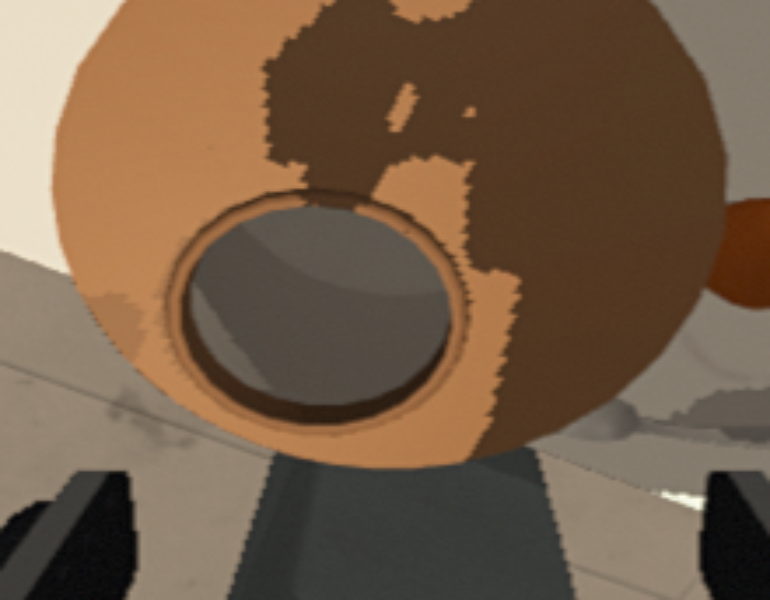

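Pear 1 went through: the opening at (293,203) is clear and nothing lies on the lid. Now for the second green pear.

Request:
{"api": "play_rows", "payload": {
  "dr": [
    [0, 0, 0],
    [0, 0, 0]
  ],
  "dp": [
    [-0.25, 0.5, 0],
    [-0.5, 1, 0]
  ],
  "grip": [1, 1]
}}

```text
t: 8.85
position: [437.6, 94.6, 270.7]
orientation: [-3.062, -0.701, 0.002]
force: [0.8, 0.0, 0.1]
gripper_width: 1.0
```

Request:
{"api": "play_rows", "payload": {
  "dr": [
    [0, 0, 0],
    [0, 0, 0]
  ],
  "dp": [
    [-0.25, 0.5, 0],
    [-0.5, 1, 0]
  ],
  "grip": [1, 1]
}}

```text
t: 9.05
position: [436.2, 4.2, 270.9]
orientation: [-3.063, -0.698, 0.001]
force: [0.2, -0.3, -0.2]
gripper_width: 0.998
```

Request:
{"api": "play_rows", "payload": {
  "dr": [
    [0, 0, 0],
    [0, 0, 0],
    [0, 0, 0],
    [0, 0, 0]
  ],
  "dp": [
    [-0.25, 0.5, 0.3],
    [-0.55, 1, 0.7],
    [-0.55, 1, 1],
    [-0.55, 1, 1]
  ],
  "grip": [1, 1, 1, 1]
}}

```text
t: 9.45
position: [429.7, -86.0, 188.3]
orientation: [-3.061, -0.693, 0.009]
force: [0.1, -0.2, 0.7]
gripper_width: 1.002
```

```bash
python3 wl.py w10
```

```text
[429.7 -86.  188.3]
cam [505.7 -49.9 340. ]
```

View pics/w10.png

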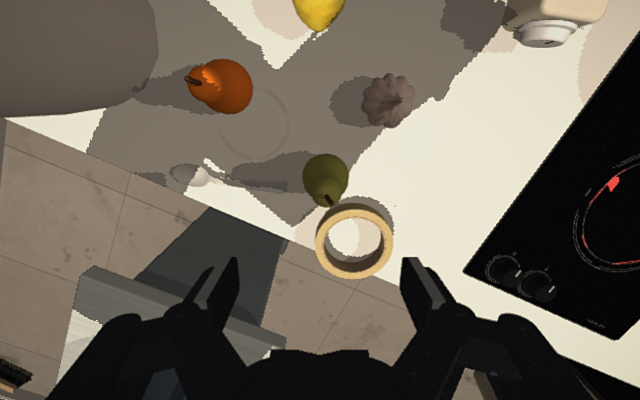

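The second pear's belly is at about (325,180), its stalk tip at (329,203). The tape is next to it at (354,240), only 25 mm high and so below the fingertips.

Run:
```python
from h import *
c=dict(np.load("pics/w10.npz")); im=cv2.imread("pics/w10.png")
h=cv2.cvtColor(im,cv2.COLOR_BGR2HSV); m=cv2.inRange(h,(22,90,20),(45,255,255))
q=np.zeros_like(m); q[145:212,295:355]=m[145:212,295:355]
ct=max(cv2.findContours(q,0,1)[0],key=cv2.contourArea); print(cv2.boundingRect(ct))
for p in ([434.3,-92.6,24],[434.3,-92.6,96],[434.3,-92.6,111]): print(proj("wrist",p,c).round(1))
for uv,z in (([325.5,178],26),([328.5,204],111)): print(atz("wrist",uv,z,c).round(1))
s=sense();print(s["position"])
# hole refit from w9
c=dict(np.load("pics/w9.npz")); im=cv2.imread("pics/w9.png")
b=cv2.resize(im[130:290,210:390],None,fx=4,fy=4)
for R in (34,38):
    P=np.array([proj("wrist",[429.5+R*np.cos(a),206+R*np.sin(a),196],c) for a in np.linspace(0,6.283,80)])
    cv2.polylines(b,[np.int32((P-[210,130]+.5)*4)],True,(0,255,0),1)
cv2.imwrite("pics/w9o.png",b[:600])
```

```text
(303, 154, 45, 53)
[327.2 177.8]
[328.9 198. ]
[329.4 203.6]
[433.7 -90.7  26. ]
[433.7 -92.  111. ]
[430.87235473 -85.49178198 190.29116143]
```

View pics/w9o.png

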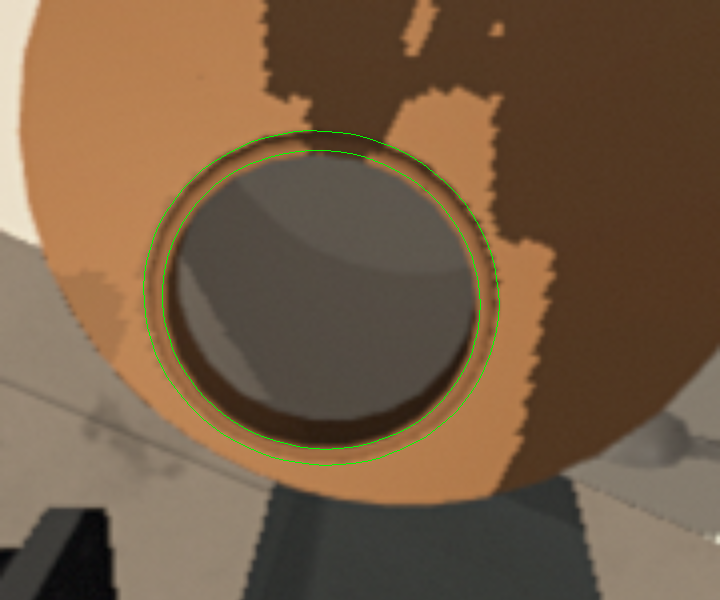

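Request:
{"api": "play_rows", "payload": {
  "dr": [
    [0, 0, 0],
    [0, 0, 0],
    [0, 0, 0],
    [0, 0, 0]
  ],
  "dp": [
    [0, 0.08, 0.3],
    [0, 0.08, 0.6],
    [0, 0.08, 0.9],
    [0, 0.08, 0.9]
  ],
  "grip": [1, 1, 1, 1]
}}

```text
t: 9.9
position: [434.0, -90.3, 118.5]
orientation: [-3.061, -0.699, 0.004]
force: [-0.2, 0.2, 1.2]
gripper_width: 1.003
```

Request:
{"api": "play_rows", "payload": {
  "dr": [
    [0, 0, 0],
    [0, 0, 0],
    [0, 0, 0],
    [0, 0, 0],
    [0, 0, 0]
  ],
  "dp": [
    [0, 0, 0.3],
    [0, 0, 0.5],
    [0, 0, 0.7],
    [0, 0, 0.83],
    [0, 0, 0.83]
  ],
  "grip": [1, 1, 1, 1, 1]
}}

```text
t: 10.4
position: [434.9, -91.2, 53.2]
orientation: [-3.063, -0.699, 0.0]
force: [-0.5, 0.0, 0.8]
gripper_width: 0.995
```

```bash
python3 wl.py w11
```

```text
[434.9 -91.2  53.2]
cam [509.9 -54.6 205.4]
```

View pics/w11.png

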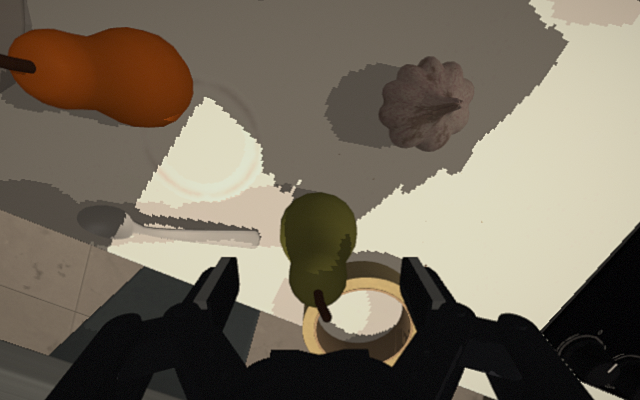

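Request:
{"api": "play_rows", "payload": {
  "dr": [
    [0, 0, 0],
    [0, 0, 0],
    [0, 0, 0],
    [0, 0, 0],
    [0, 0, 0],
    [0, 0, 0],
    [0, 0, 0]
  ],
  "dp": [
    [0, 0, 0.01],
    [0, 0, 0.01],
    [0, 0, 0.01],
    [0, 0, 0.01],
    [0, 0, 0.01],
    [0, 0, 0.01],
    [0, 0, 0.01]
  ],
  "grip": [0.5, 0.2, 0.1, 0.1, 0.1, 0.1, 0.1],
  "grip_force": 40
}}

```text
t: 11.15
position: [434.9, -91.7, 52.6]
orientation: [3.063, 0.697, 0.001]
force: [-0.4, 0.9, 6.3]
gripper_width: 0.345
```

Request:
{"api": "play_rows", "payload": {
  "dr": [
    [0, 0, 0],
    [0, 0, 0],
    [0, 0, 0]
  ],
  "dp": [
    [0, 0, -0.2],
    [0, 0, -0.6],
    [0, 0, -1]
  ],
  "grip": [0.1, 0.1, 0.1]
}}

```text
t: 11.45
position: [434.0, -91.5, 132.8]
orientation: [-3.062, -0.697, 0.002]
force: [-0.2, -0.7, -2.1]
gripper_width: 0.339
```

Request:
{"api": "play_rows", "payload": {
  "dr": [
    [0, 0, 0],
    [0, 0, 0],
    [0, 0, 0]
  ],
  "dp": [
    [0, 0, -0.4],
    [0, 0, -0.8],
    [0, 0, -1]
  ],
  "grip": [0.1, 0.1, 0.1]
}}

```text
t: 11.75
position: [435.1, -91.9, 214.7]
orientation: [3.062, 0.697, 0.004]
force: [-0.2, -1.1, -1.8]
gripper_width: 0.343
```

```bash
python3 wl.py w12
```

```text
[435.1 -91.9 214.7]
cam [509.7 -55.1 367. ]
```

View pics/w12.png

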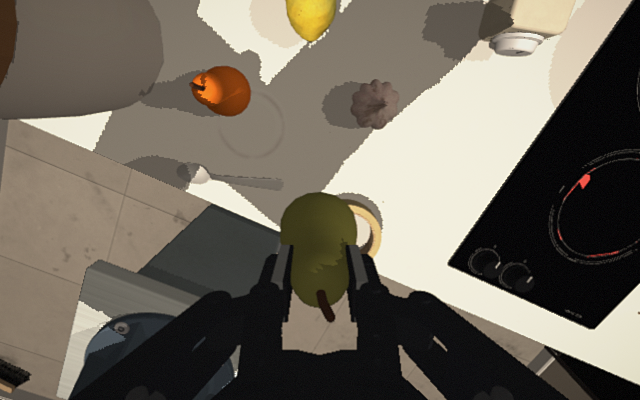

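Request:
{"api": "play_rows", "payload": {
  "dr": [
    [0, 0, 0],
    [0, 0, 0],
    [0, 0, 0]
  ],
  "dp": [
    [0.1, -0.2, -0.5],
    [0.25, -0.6, -0.85],
    [0.4, -0.9, -0.85]
  ],
  "grip": [0.1, 0.1, 0.1]
}}

```text
t: 12.1
position: [433.1, -12.0, 282.8]
orientation: [3.062, 0.696, 0.007]
force: [0.3, 0.6, -1.4]
gripper_width: 0.338
```

Request:
{"api": "play_rows", "payload": {
  "dr": [
    [0, 0, 0],
    [0, 0, 0]
  ],
  "dp": [
    [0.2, -0.45, 0],
    [0.4, -0.9, 0]
  ],
  "grip": [0.1, 0.1]
}}

```text
t: 12.3
position: [429.4, 67.1, 279.5]
orientation: [-3.063, -0.696, 0.001]
force: [0.7, 0.1, -2.5]
gripper_width: 0.336
```

Request:
{"api": "play_rows", "payload": {
  "dr": [
    [0, 0, 0],
    [0, 0, 0]
  ],
  "dp": [
    [0.2, -0.45, 0],
    [0.4, -0.9, 0]
  ],
  "grip": [0.1, 0.1]
}}

```text
t: 12.5
position: [427.0, 146.1, 279.3]
orientation: [3.063, 0.697, -0.001]
force: [-0.6, -0.4, -0.9]
gripper_width: 0.337
```

Request:
{"api": "play_rows", "payload": {
  "dr": [
    [0, 0, 0],
    [0, 0, 0],
    [0, 0, 0],
    [0, 0, 0],
    [0, 0, 0]
  ],
  "dp": [
    [0.2, -0.4, 0],
    [0.35, -0.68, 0],
    [0.35, -0.68, 0.1],
    [0.35, -0.68, 0.25],
    [0.35, -0.68, 0.25]
  ],
  "grip": [0.1, 0.1, 0.1, 0.1, 0.1]
}}

```text
t: 13.0
position: [428.3, 204.7, 257.8]
orientation: [3.063, 0.696, -0.006]
force: [-0.2, -0.7, -2.1]
gripper_width: 0.339
```

```bash
python3 wl.py w13
python3 - <<'E'
from h import *
print(sense()["position"],sense()["gripper_width"])
c=dict(np.load("pics/w13.npz")); im=cv2.imread("pics/w13.png")
b=cv2.resize(im[130:290,230:410],None,fx=4,fy=4,interpolation=cv2.INTER_CUBIC)
for R in (34,38):
    P=np.array([proj("wrist",[429.5+R*np.cos(a),206+R*np.sin(a),196],c) for a in np.linspace(0,6.283,80)])
    cv2.polylines(b,[np.int32((P-[230,130]+.5)*4)],True,(0,255,0),1)
cv2.imwrite("pics/w13o.png",b[:600])
E
```

```text
[428.3 204.7 257.8]
cam [503.8 241.5 409.6]
[428.73099026 204.7699797  258.84897609] 0.3420346520258554
```

View pics/w13o.png

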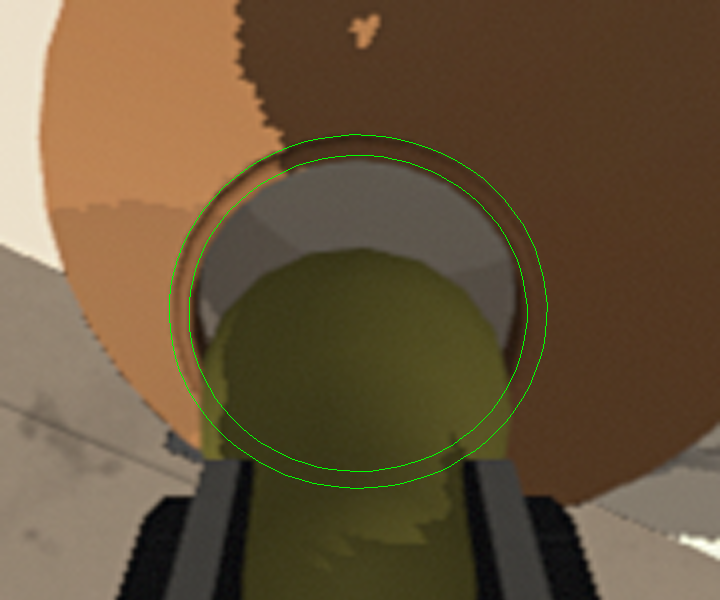

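Request:
{"api": "play_rows", "payload": {
  "dr": [
    [0, 0, 0],
    [0, 0, 0],
    [0, 0, 0],
    [0, 0, 0],
    [0, 0, 0],
    [0, 0, 0],
    [0, 0, 0]
  ],
  "dp": [
    [0.015, -0.01, 0.1],
    [0.015, -0.01, 0.2],
    [0.015, -0.01, 0.3],
    [0.015, -0.01, 0.4],
    [0.015, -0.01, 0.5],
    [0.015, -0.01, 0.6],
    [0.015, -0.01, 0.6]
  ],
  "grip": [0.1, 0.1, 0.1, 0.1, 0.1, 0.1, 0.1]
}}

```text
t: 13.75
position: [429.5, 206.8, 210.9]
orientation: [3.063, 0.697, -0.003]
force: [0.5, 0.2, -1.3]
gripper_width: 0.34
```

Request:
{"api": "play_rows", "payload": {
  "dr": [
    [0, 0, 0],
    [0, 0, 0],
    [0, 0, 0]
  ],
  "dp": [
    [0, 0, 0.1],
    [0, 0, 0.24],
    [0, 0, 0.24]
  ],
  "grip": [0.1, 0.1, 0.1]
}}

```text
t: 14.05
position: [429.2, 206.7, 191.3]
orientation: [3.063, 0.697, -0.004]
force: [0.2, -0.1, -0.7]
gripper_width: 0.34
```

```bash
python3 wl.py w14; python3 -c "
import cv2
cv2.imwrite('pics/w14c.png',cv2.resize(cv2.imread('pics/w14.png')[130:330,220:420],None,fx=3,fy=3))"
```

```text
[429.2 206.7 191.3]
cam [504.6 243.5 343.3]
```

View pics/w14c.png

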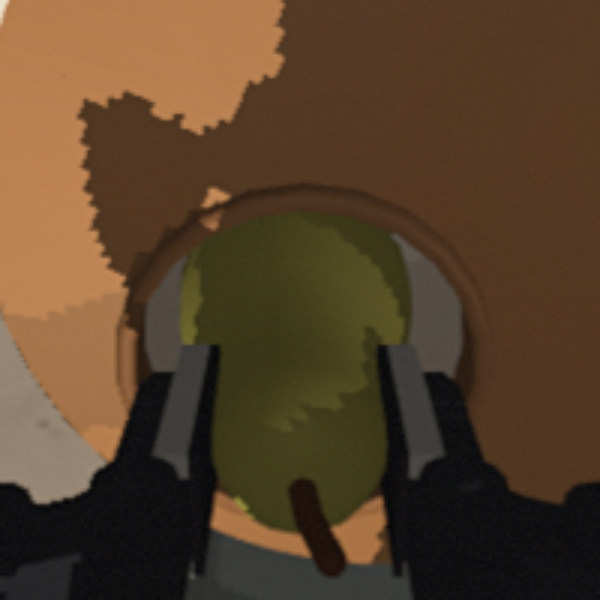

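The belly is through the opening and no contact force shows. Releasing and backing off.

Request:
{"api": "play_rows", "payload": {
  "dr": [
    [0, 0, 0],
    [0, 0, 0],
    [0, 0, 0],
    [0, 0, 0],
    [0, 0, 0]
  ],
  "dp": [
    [0, 0, 0],
    [0, 0, 0],
    [0, 0, 0],
    [0, 0, 0],
    [0, 0, 0]
  ],
  "grip": [0.7, 0.9, 1, 1, 1]
}}

```text
t: 14.6
position: [430.1, 207.0, 193.0]
orientation: [-3.063, -0.698, -0.001]
force: [-0.6, -0.7, -0.2]
gripper_width: 0.995
```

Request:
{"api": "play_rows", "payload": {
  "dr": [
    [0, 0, 0],
    [0, 0, 0],
    [0, 0, 0],
    [0, 0, 0]
  ],
  "dp": [
    [0, 0, -0.4],
    [0, 0, -0.8],
    [0, 0, -1],
    [0, 0, -1]
  ],
  "grip": [1, 1, 1, 1]
}}

```text
t: 15.0
position: [430.9, 207.3, 275.0]
orientation: [-3.063, -0.697, -0.007]
force: [0.0, 0.3, -0.2]
gripper_width: 1.0
```

Request:
{"api": "play_rows", "payload": {
  "dr": [
    [0, 0, 0],
    [0, 0, 0],
    [0, 0, 0],
    [0, 0, 0]
  ],
  "dp": [
    [-0.4, 0, -0.4],
    [-0.8, 0, -0.8],
    [-1, 0, -1],
    [-1, 0, -1]
  ],
  "grip": [1, 1, 1, 1]
}}

```text
t: 15.4
position: [357.3, 172.1, 354.1]
orientation: [-3.063, -0.697, -0.005]
force: [0.7, 0.4, -1.2]
gripper_width: 1.002
```

```bash
python3 wl.py w15; python3 -c "
from h import *
im=vision.grab_frame('scene')[:,:,::-1];cv2.imwrite('pics/s15.png',im);cv2.imwrite('pics/s15c.png',cv2.resize(im[200:360,200:340],None,fx=3.5,fy=3.5))
im=vision.grab_frame('top')[:,:,::-1];cv2.imwrite('pics/t15.png',im)
cv2.imwrite('pics/w15c.png',cv2.resize(cv2.imread('pics/w15.png'),None,fx=1.2,fy=1.2))"
```

```text
[357.3 172.1 354.1]
cam [431.8 208.5 506.6]
```

View pics/w15c.png

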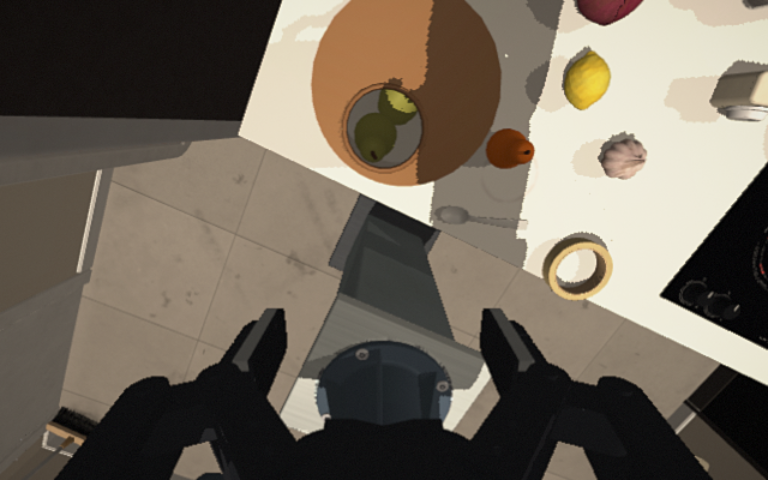

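View pics/s15.png

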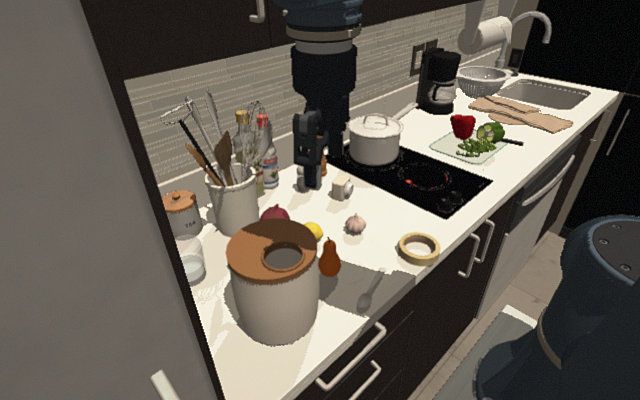

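View pics/s15c.png

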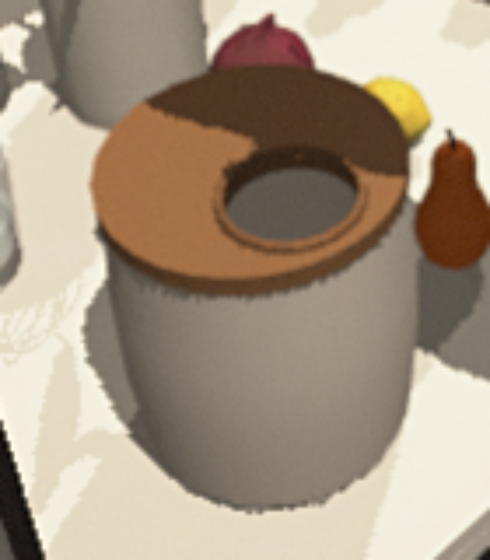

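View pics/t15.png

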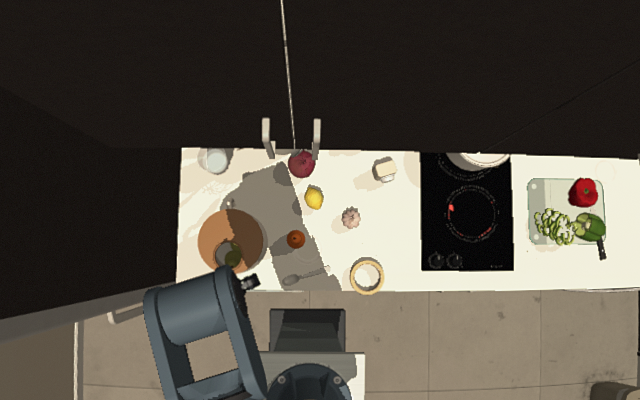

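Both pears show inside through the opening, at about (313,113) and (331,86) in the wrist picture. I'll wait briefly and check that they are at rest and deep enough.

Request:
{"api": "play_rows", "payload": {
  "dr": [
    [0, 0, 0],
    [0, 0, 0],
    [0, 0, 0],
    [0, 0, 0],
    [0, 0, 0],
    [0, 0, 0],
    [0, 0, 0],
    [0, 0, 0]
  ],
  "dp": [
    [-0.3, 0, 0],
    [-0.3, 0, 0],
    [-0.3, 0, 0],
    [-0.3, 0, 0],
    [-0.3, 0, 0],
    [-0.3, 0, 0],
    [-0.3, 0, 0],
    [-0.3, 0, 0]
  ],
  "grip": [1, 1, 1, 1, 1, 1, 1, 1]
}}

```text
t: 16.35
position: [336.3, 162.0, 352.8]
orientation: [-3.063, -0.698, 0.0]
force: [-0.2, -0.4, -0.3]
gripper_width: 0.994
```

```bash
python3 wl.py w16;sleep 0; python3 wl.py w17; python3 -c "
import cv2,numpy as np
a=cv2.imread('pics/w16.png')[20:170,230:390];b=cv2.imread('pics/w17.png')[20:170,230:390];print(np.abs(a.astype(int)-b).max(), np.abs(a.astype(int)-b).mean())
a0=cv2.imread('pics/w15.png')[40:150,270:380]
cv2.imwrite('pics/w16c.png',np.hstack([cv2.resize(a0,(400,400)),cv2.resize(a[:,20:],(400,400))]))"
```

```text
[336.3 162.  352.8]
cam [411.3 198.6 505. ]
[336.3 162.  352.9]
cam [411.3 198.6 505.1]
73 0.8501388888888889
```

View pics/w16c.png

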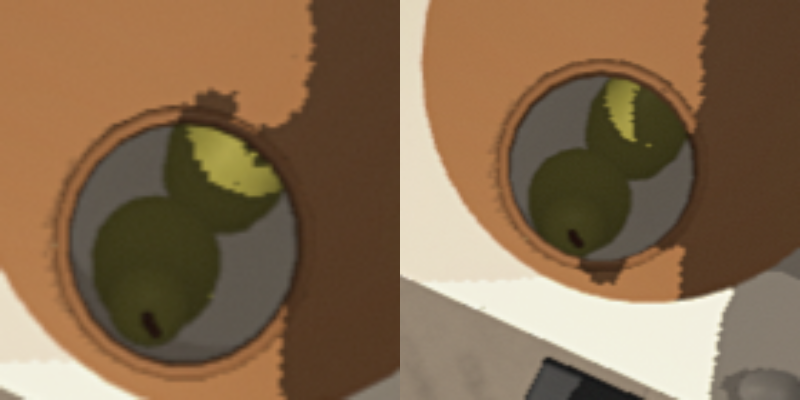

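Request:
{"api": "play_rows", "payload": {
  "dr": [
    [0, 0, 0],
    [0, 0, 0],
    [0, 0, 0],
    [0, 0, 0],
    [0, 0, 0],
    [0, 0, 0],
    [0, 0, 0],
    [0, 0, 0]
  ],
  "dp": [
    [0, 0, 0],
    [0, 0, 0],
    [0, 0, 0],
    [0, 0, 0],
    [0, 0, 0],
    [0, 0, 0],
    [0, 0, 0],
    [0, 0, 0]
  ],
  "grip": [1, 1, 1, 1, 1, 1, 1, 1]
}}

```text
t: 17.25
position: [336.2, 162.0, 352.9]
orientation: [-3.063, -0.697, 0.0]
force: [-0.2, 0.5, -0.6]
gripper_width: 1.003
```

```bash
python3 wl.py w18; python3 -c "
import cv2,numpy as np
g=lambda n,s:cv2.cvtColor(cv2.imread(f'pics/{n}.png'),6)[s].astype(np.float64)
s=np.s_[55:110,292:342]; d=np.abs(g('w16',s)-g('w18',s));print(d.max(),d.mean(),cv2.phaseCorrelate(g('w16',s),g('w18',s)))
t0=cv2.imread('pics/top0.png');t1=cv2.imread('pics/t15.png')
cv2.imwrite('pics/cmp.png',np.vstack([cv2.resize(t[140:300,180:420],None,fx=2.4,fy=1.8) for t in(t0,t1)]))"
```

```text
[336.2 162.  352.9]
cam [411.2 198.6 505.1]
52.0 1.0632727272727274 ((-0.06866271468228646, -0.08542990233430814), 1.016353069494187)
```

View pics/cmp.png

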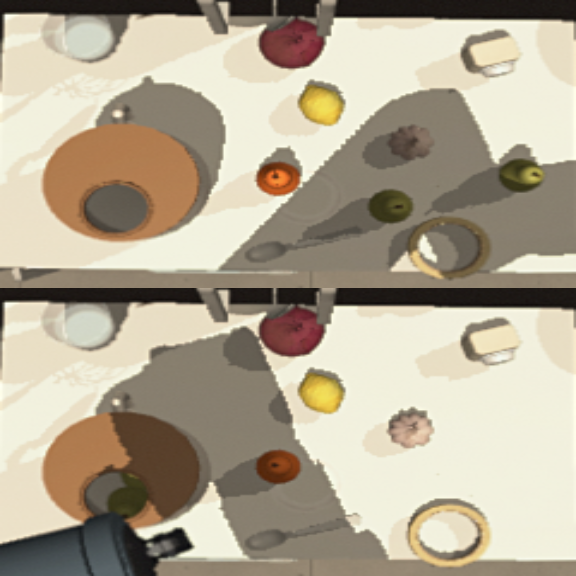

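At rest: the pears shifted under 0.1 px in about 0.9 s. Everything else is where it was. Handing in.

```bash
python3 -c "
from cell import job
print(job.hand_in())"
```

```text
the job is handed in; nothing more can be done
None
```

Both green-brown pears are in the crock, put in one at a time through the lid opening, and the job is handed in. It reports no verdict.

- **Final checks:** Both pears showed inside through the opening, with a rough depth estimate of belly heights of 20–50 mm above the worktop. They moved less than 0.1 pixel over about 0.9 s. In the top picture the orange look-alike and the six things to leave sat where they started. The gripper was open and clear of everything. The clock read 17.25 s at the last move, and no reported force passed about 6 N.
- **First grip missed:** The fingertips turned out to be about 12 mm behind the TCP, while `r.tips_ahead` says 25 mm ahead. My first closing went loosely round the stalk and moved nothing. I went about 36 mm lower, and both pears then gripped at the neck.
- **Other mismatches:** The cameras disagreed by 2–3 mm on the opening's centre and by up to 7 mm on one pear's position. Close-up wrist pictures settled both.

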